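Change over the fixture on a metrology bench

TASK

The square copper part standing on the make-up plate has been measured: put it upright into the empty pocket of the parts tray. Then, piece by piece and in this order, build the fixture for the next part centred on the plate's white circle: the solid aluminium riser disc, on it the steel spacer ring, on that the black holder cup with its mouth up, and last the round copper bush standing flange down inside the cup, everything squarely centred and let go. Leave the caliper, mouse and bottle where they are.

Things in the scene. Friction and masses are not known exactly. Their poses are not given: they have to be found in the camera images.
- plate: fixed dark square make-up plate, 140 x 140 x 20 mm, with a flush white circle (70 mm inside diameter) around its centre. Origin: centre of its underside, on the bench; the top is 20 mm above it, the circle's centre straight above it. z up, x and y along its edges.
- tray: fixed low grey parts tray with two square pockets in a row along its x axis. Origin: under the centre of the EMPTY pocket, at bench level. Pockets 50 x 50 mm inside, floor 3 mm above the origin, walls 4 mm thick with tops 12 mm above the origin. The other pocket, centred 54 mm away along the tray's +x, already holds a fixed square copper part like the measured one (24 x 24 mm, top 39 mm above the bench). z up.
- measured: loose square copper part that was measured, 24 x 24 x 36 mm tall, standing upright on the make-up plate inside or near the white circle. Origin: centre of its underside; z up, x and y square to its sides. About 0.13 kg.
- riser: loose solid aluminium disc lying flat on the bench, diameter 62 mm, 22 mm tall. Origin: centre of its underside, z up. About 0.18 kg.
- spacer: loose steel ring lying flat on the bench, outside diameter 54 mm, hole 30 mm, 16 mm tall. Origin: centre of its underside, z up. About 0.15 kg.
- cup: loose black plastic holder cup standing mouth up on the bench, outside diameter 48 mm, 26 mm tall, round bore 38 mm wide and 18 mm deep (inner floor 8 mm above the underside). Origin: centre of its underside, z up. About 0.06 kg.
- bush: loose round copper bush standing upright on the bench, 46 mm tall, body diameter 22 mm, with a flange of diameter 26 mm on its lowest 6 mm. Origin: centre of its underside, z up. About 0.11 kg.
- caliper: bystander: digital caliper lying on the bench beyond the parts, 210 mm long, 12 mm tall. Origin: on the bench under the middle of its beam, x along the beam.
- mouse: bystander: black computer mouse, about 90 x 60 x 32 mm, on the robot's right. Origin: underside, near its front.
- bottle: bystander: small clear cleaner bottle with blue cap, diameter 56 mm, 130 mm tall, on the robot's left. Origin: centre of its underside.
Not all that is in view belongs to the job. Leave any green or yellow look-alike of the measured alone.

How it is judged (in metres and radians):
On the way, in this order (a step that is already met when the one before it is completed fails the run):
1. the measured square part stands in the empty tray pocket, let go (horizontal distance between measured and tray below 0.02 m and z of measured in the frame of tray between 0 and 0.006 m and angle between measured's own z axis and vertical below 0.06 rad and linear speed of measured below 0.02 m/s and contact force between measured and the fingers below 0.05 N), for 0.2 s.
2. the riser disc lies on the plate, centred on the circle, let go (horizontal distance between riser and plate below 0.01 m and z of riser in the frame of plate between 0.017 and 0.023 m and angle between riser's own z axis and vertical below 0.06 rad and linear speed of riser below 0.02 m/s and contact force between riser and the fingers below 0.05 N), for 0.2 s.
3. the spacer ring lies centred on the riser, let go (horizontal distance between spacer and riser below 0.008 m and z of spacer in the frame of riser between 0.019 and 0.025 m and angle between spacer's own z axis and vertical below 0.06 rad and linear speed of spacer below 0.02 m/s and contact force between spacer and the fingers below 0.05 N), for 0.2 s.
4. the cup stands centred on the ring, let go (horizontal distance between cup and spacer below 0.008 m and z of cup in the frame of spacer between 0.013 and 0.019 m and angle between cup's own z axis and vertical below 0.06 rad and linear speed of cup below 0.02 m/s and contact force between cup and the fingers below 0.05 N), for 0.2 s.
5. the bush stands in the cup, which stands on the ring, let go (horizontal distance between bush and cup below 0.009 m and z of bush in the frame of cup between 0.005 and 0.011 m and angle between each of bush, cup's own z axis and vertical below 0.06 rad and horizontal distance between cup and spacer below 0.008 m and z of cup in the frame of spacer between 0.013 and 0.019 m and linear speed of bush below 0.02 m/s and contact force between bush and the fingers below 0.05 N), for 0.2 s.
At the end, for the whole second after the job is handed in: Square part upright in the empty pocket; riser within 10 mm of the circle's centre, ring within 8 mm of the riser's axis, cup within 8 mm of the ring's, bush on the cup's inner floor; heights within 3 mm, upright within 0.06 rad; all released and at rest (horizontal distance between measured and tray below 0.02 m and z of measured in the frame of tray between 0 and 0.006 m and angle between each of measured, riser, spacer, cup, bush, cup's own z axis and vertical below 0.06 rad and linear speed of each of measured, riser, spacer, cup, bush below 0.02 m/s and horizontal distance between riser and plate below 0.01 m and z of riser in the frame of plate between 0.017 and 0.023 m and horizontal distance between spacer and riser below 0.008 m and z of spacer in the frame of riser between 0.019 and 0.025 m and horizontal distance between each of cup, cup and spacer below 0.008 m and z of cup in the frame of spacer between 0.013 and 0.019 m and horizontal distance between bush and cup below 0.009 m and z of bush in the frame of cup between 0.005 and 0.011 m and z of cup in the frame of spacer between 0.013 and 0.019 m); the robot touches nothing.
It fails at once if the caliper is moved more than 30 mm (distance of caliper from where it was at the start of the episode above 0.03 m).
It fails at once if the mouse is moved more than 30 mm (distance of mouse from where it was at the start of the episode above 0.03 m).
It fails at once if the bottle is moved more than 30 mm (distance of bottle from where it was at the start of the episode above 0.03 m).
It also fails if it takes over 117 s, if anything falls off the work surface, if the arm or the gripper's body presses on something with over 40 N, if the wrist force passes 120 N, or if a joint passes its speed limit or range.

ROBOT

A 6-joint arm with a two-finger parallel gripper is mounted at the origin on the work surface. World frame = base frame: x ahead of the robot, y to its left, z up, the work surface at z = 0. Lengths are in m, angles in degrees, forces in N, time in s.
With the tool pointing down it reaches from about 0.35 to 0.875 m from the base axis. Payload 4.2 kg.
Tool frame: the origin (TCP) lies at the very end of the fingers, on their centre line; the grasp point (between the pads) lies 19 mm behind it; z points along the fingers, y is the line along which they close (so a half turn about z gives the same grasp; the last joint's range is limited). The gripper opens to 87 mm and grips with 3 to 60 N. Pads are 19 mm wide; open, the fingers measure 117 mm over their backs; the gripper's body (75 mm by 190 mm) begins 51 mm behind the grasp point.
Start: joints at [-62.246, 22.042, 0.453, 0, -68.411, -14.817], TCP at [0.14, -0.609, 0.223] pointing down, gripper open.
Joint ranges: [-179.83, 179.83], [-69.29, 118.12], [-61.27, 80.66], [-181.25, 117.63], [-171.15, -9.14], [-177.46, 177.46]. Speed limits (degrees/s): [159.86, 159.86, 180, 180, 180, 180].

INTERFACE

Orientations are given as a 3x3 rotation matrix whose columns are the frame's x, y, z axes.
In Python, from station import * gives the robot as it stands.
- The arm moves only by the shell command python3 -m pendant 'ROWS'. ROWS is JSON, a list of rows, each an object of numbers: "x", "y", "z": the shift along the world's x, y, z normalised to -1 to 1, where 1 is 250 mm; "rx", "ry", "rz": the turn, a rotation vector about the world's x, y, z normalised to -1 to 1, where 1 is 180 degrees; "claw": the opening, from 0 (shut) to 1 (fully open). A call has exactly 8 rows; each row is the pose to reach, as a shift and turn from the pose commanded when the call began, turning the shorter way round; what a row does not reach only later rows make up. A row lasts 1/8 s, in which the tool goes at most 62.5 mm and 10.7 degrees, less where a joint would pass 70% of its speed; a pose out of reach is approached as far as the arm can. A call with a number of a shift or a turn outside -1 to 1 is refused whole. A call with a gripper value outside its range is refused whole. The fingers move at their own pace and stop on an object; the grip force is fixed at half the most. Time passes only in rows, so rows that repeat a pose let the fingers close, or fill a call up. It gives the time, the measured TCP pose, the force, the opening and the grip force at its end, in the units of the state.
- sense(): the state, without advancing time (a new reading comes with each control period).
- capture(name): name is "scene" or "top" or "wrist"; returns a dict with "color" (400x640x3 uint8, red, green, blue), "mtx" (3x3 intrinsics, pixels), "world_to_cam" (4x4, takes a point from world to camera coordinates). Camera axes: x right, y up, looking along -z (the intrinsics and any distortion apply to the point x, -y, -z); pixel columns grow to the right and rows downward; lengths in m; the calibration is good to about 2 mm. A picture is of the moment at which its call begins. There is no depth.
- finish_job(): hands the job in; it is judged then, once.
Trained networks look in a picture, given as the dict that the camera call returned (one of the last four; its "shot" number tells which), for a name from the list of things; names that differ only in an ending like _2 or _b are one class to them, and where a whole thing is asked for, a point or a joint stands for the part that bears it (a point fixed in the world has none). Each returns a list of dicts, best first, with "conf" (0 to 1); they miss things now and then, are a little off and sometimes report something else, mostly with a low value. They report only what shows in the picture. A call takes as long as a camera call. They do not tell look-alikes from the thing itself.
- search_frame(picture, label): "centre" ([column, row] in pixels, amid what is visible of it).
- regions_of(picture, label): "region" (400x640 bool, what is visible of it) and "centre" ([column, row] in pixels, amid what is visible of it).
The state is a dict: "time_s": time; "joints": joint angles; "joint_velocities": joint speeds; "effort": joint torques, N m; "tcp_pos": TCP position; "ee_rot": TCP orientation; "wrist_force": force on the tool from outside, world axes, zero at the start; "moment": the same for the moment, N m; "gripper_width": opening from 0.0 (shut) to 1.0 (fully open); "gripper_force": force on a finger pad.
Only numpy, scipy, OpenCV 4.12 (cv2) and the standard library are available. Lean on these libraries where they do the work, as an engineer would, in place of code of your own. Each camera call takes 0.05 s, during which the arm holds its last target. There are 200 camera calls.

## Working session

There is one attempt and no reset: what is moved stays moved. The work goes in short steps, Python scripts to look and compute and a shell command to move; the robot and the scene stay as the last step left them, time stands still between calls to the robot, and variables do not carry over. Pictures are saved under pics/ and viewed, at most 14 in all, crops included, and the job is handed in when it is done.

```bash
mkdir -p pics; ls; cat > h.py <<'E'
from station import *
import numpy as np, cv2
def save(p,n): cv2.imwrite('pics/'+n+'.png',cv2.cvtColor(p['color'],cv2.COLOR_RGB2BGR))
def ray(p,uv):
    K=np.array(p['mtx']);T=np.array(p['world_to_cam']);R=T[:3,:3];t=T[:3,3]
    d=np.linalg.inv(K)@np.array([uv[0],uv[1],1.]);d=np.array([d[0],-d[1],-d[2]])
    return -R.T@t, R.T@d
def at(p,uv,z):
    o,d=ray(p,uv);return o+d*(z-o[2])/d[2]
def proj(p,X):
    T=np.array(p['world_to_cam']);c=T[:3,:3]@np.array(X)+T[:3,3]
    q=np.array(p['mtx'])@np.array([c[0],-c[1],-c[2]]);return q[:2]/q[2]
E
python3 - <<'E'
from h import *
np.set_printoptions(precision=4,suppress=True)
s=sense();print(s['tcp_pos'],s['ee_rot'],s['gripper_width'],s['time_s'])
H=dict(plate=.02,tray=.012,measured=.036,riser=.022,spacer=.016,cup=.026,bush=.046,caliper=.012,mouse=.03,bottle=.13)
for n in ['top','scene']:
    p=capture(n);save(p,n+'0')
    print(n,ray(p,(320,200)),p['mtx'])
    for k,h in H.items():
        for d in search_frame(p,k)[:4]:
            print(k,round(d['conf'],2),np.round(d['centre']),at(p,d['centre'],h/2)[:2])
E
```

```text
pics
[ 0.1398 -0.6085  0.2215] [[-0.9747 -0.2237 -0.0006]
 [-0.2237  0.9747  0.0021]
 [ 0.0001  0.0022 -1.    ]] 1.0021926691356071 0.0
top (array([ 0.4584, -0.0042,  1.8836]), array([ 0.0584,  0.0027, -0.9984])) [[514.8598   0.     314.4026]
 [  0.     514.8598 195.1891]
 [  0.       0.       1.    ]]
plate 0.62 [251. 233.] [0.451  0.2538]
tray 0.89 [393. 240.] [ 0.4207 -0.2618]
measured 0.6 [248. 228.] [0.4688 0.2621]
measured 0.56 [284. 246.] [0.404  0.1331]
measured 0.54 [228. 194.] [0.5924 0.3371]
measured 0.41 [209. 244.] [0.411  0.4036]
riser 0.73 [324. 186.] [ 0.6204 -0.0128]
riser 0.35 [265. 184.] [0.6302 0.2006]
spacer 0.57 [262. 183.] [0.6336 0.2141]
cup 0.67 [328. 232.] [ 0.4524 -0.0257]
bush 0.39 [371. 185.] [ 0.6207 -0.184 ]
caliper 0.75 [328. 128.] [ 0.8341 -0.0308]
caliper 0.23 [246. 228.] [0.4693 0.273 ]
mouse 0.74 [456. 236.] [ 0.4323 -0.4864]
bottle 0.6 [188. 215.] [0.516  0.4687]
scene (array([1.0389, 0.8114, 0.8804]), array([-0.315 , -0.6653, -0.6773])) [[376.4761   0.     328.7905]
 [  0.     376.4761 197.0238]
 [  0.       0.       1.    ]]
plate 0.65 [415. 244.] [0.4623 0.2633]
tray 0.72 [340. 152.] [ 0.4381 -0.2639]
measured 0.71 [397. 281.] [0.592  0.3543]
measured 0.61 [418. 238.] [0.445  0.2525]
measured 0.56 [407. 208.] [0.3961 0.1266]
measured 0.56 [461. 266.] [0.4014 0.3929]
riser 0.69 [324. 204.] [ 0.6309 -0.0179]
spacer 0.51 [360. 255.] [0.6322 0.2219]
spacer 0.33 [323. 205.] [ 0.6351 -0.0208]
spacer 0.18 [415. 242.] [0.4556 0.2554]
cup 0.73 [366. 188.] [ 0.4643 -0.0229]
caliper 0.76 [269. 224.] [ 0.829  -0.0182]
mouse 0.68 [317. 126.] [ 0.4433 -0.4676]
bottle 0.92 [449. 298.] [0.531  0.4799]
```

```bash
python3 - <<'E'
import cv2
a=cv2.imread('pics/top0.png')[100:300,150:490]
cv2.imwrite('pics/topc.png',cv2.resize(a,None,fx=2.35,fy=2.35,interpolation=cv2.INTER_CUBIC))
b=cv2.imread('pics/scene0.png')[100:340,240:540]
cv2.imwrite('pics/scenec.png',cv2.resize(b,None,fx=2.5,fy=2.5,interpolation=cv2.INTER_CUBIC))
E
```

```text
(no output)
```

View pics/topc.png

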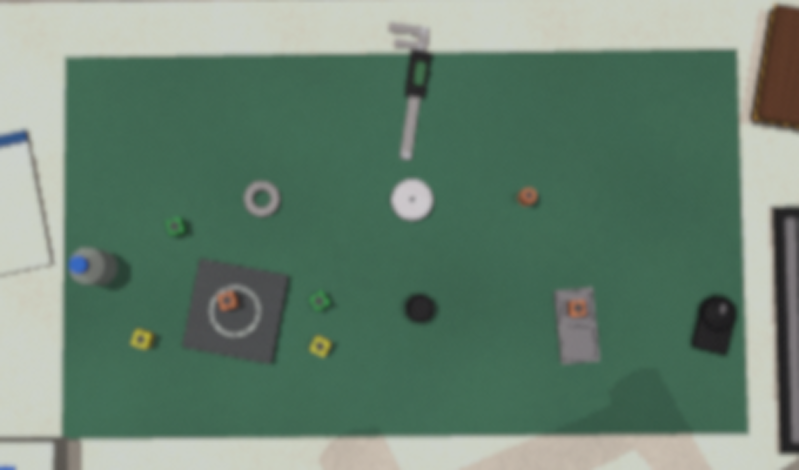

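View pics/scenec.png

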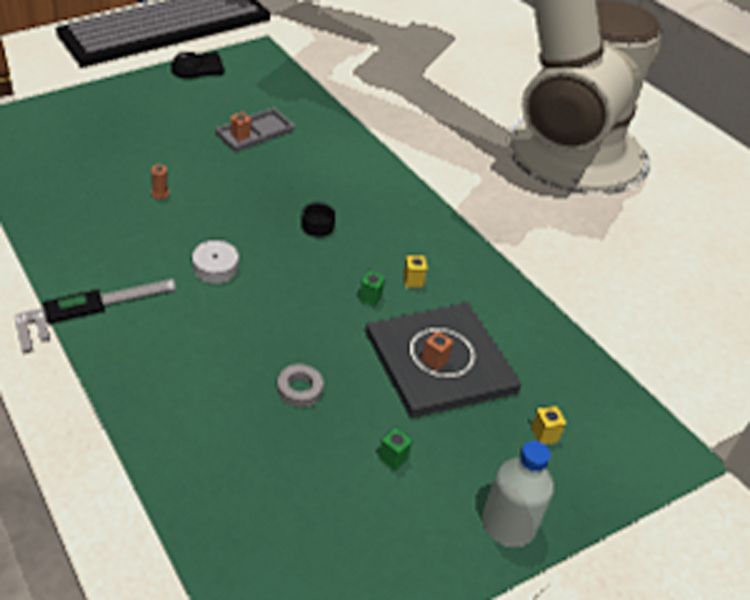

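The thing wanted is the copper square block on the plate at (248,228) in the full top picture. These could be mistaken for it:
- green blocks at (225,196) and (286,228)
- yellow blocks at (210,244) and (286,247)
- the fixed copper block in the tray at (396,231)
- the round copper bush at (375,184)

I'll head past the tray and take close looks with the wrist camera.

```bash
python3 -m pendant '[{"x":0.2,"y":0.2,"z":0.15},{"x":0.4,"y":0.4,"z":0.3},{"x":0.6,"y":0.6,"z":0.3},{"x":0.8,"y":0.8,"z":0.3},{"x":1,"y":1,"z":0.3},{"x":1,"y":1,"z":0.3},{"x":1,"y":1,"z":0.3},{"x":1,"y":1,"z":0.3}]' && python3 - <<'E'
from h import *
np.set_printoptions(precision=4,suppress=True)
p=capture('wrist');save(p,'w1');s=sense();print(s['tcp_pos'],s['ee_rot'])
T=p['world_to_cam'];print(ray(p,(320,200)),p['mtx'])
print([np.round(at(p,u,0),3)[:2] for u in [(0,0),(640,0),(0,400),(640,400)]])
for k,z in dict(tray=.01,measured=.036,bush=.04).items(): print(k,[(d['conf'],d['centre'],at(p,d['centre'],z)) for d in search_frame(p,k)[:2]])
E
```

```text
$[0]: bad value
```

```bash
python3 -m pendant '[{"x":0.2,"y":0.2,"z":0.15,"rx":0,"ry":0,"rz":0,"claw":1},{"x":0.4,"y":0.4,"z":0.3,"rx":0,"ry":0,"rz":0,"claw":1},{"x":0.6,"y":0.6,"z":0.3,"rx":0,"ry":0,"rz":0,"claw":1},{"x":0.8,"y":0.8,"z":0.3,"rx":0,"ry":0,"rz":0,"claw":1},{"x":1,"y":1,"z":0.3,"rx":0,"ry":0,"rz":0,"claw":1},{"x":1,"y":1,"z":0.3,"rx":0,"ry":0,"rz":0,"claw":1},{"x":1,"y":1,"z":0.3,"rx":0,"ry":0,"rz":0,"claw":1},{"x":1,"y":1,"z":0.3,"rx":0,"ry":0,"rz":0,"claw":1}]' && python3 - <<'E'
from h import *
np.set_printoptions(precision=4,suppress=True)
p=capture('wrist');save(p,'w1');s=sense();print(s['tcp_pos'],s['ee_rot'])
T=p['world_to_cam'];print(ray(p,(320,200)),p['mtx'])
print([np.round(at(p,u,0),3)[:2] for u in [(0,0),(640,0),(0,400),(640,400)]])
for k,z in dict(tray=.01,measured=.036,bush=.04).items(): print(k,[(d['conf'],d['centre'],at(p,d['centre'],z)) for d in search_frame(p,k)[:2]])
E
```

```text
time_s: 2.1
tcp_pos: [0.3899, -0.359, 0.2976]
ee_rot: [[-0.974, -0.225, -0.0], [-0.225, 0.974, -0.0], [0.0, -0.0, -1.0]]
wrist_force: [-0.3, -0.6, 0.7]
gripper_width: 0.999
gripper_force: 0.0
[ 0.3895 -0.3595  0.2976] [[-0.9747 -0.2233 -0.0002]
 [-0.2233  0.9747 -0.0001]
 [ 0.0002 -0.     -1.    ]]
(array([ 0.3185, -0.3761,  0.4591]), array([ 0.2623,  0.0602, -0.9631])) [[339.5825   0.     319.6274]
 [  0.     339.5825 199.7328]
 [  0.       0.       1.    ]]
[array([ 0.286, -0.78 ]), array([ 0.113, -0.028]), array([ 0.905, -0.794]), array([0.663, 0.254])]
tray [(0.63, [379.0, 201.9], array([ 0.4253, -0.2684,  0.01  ]))]
measured []
bush [(0.55, [386.0, 327.7], array([ 0.5964, -0.2153,  0.04  ]))]
```

View pics/w1.png

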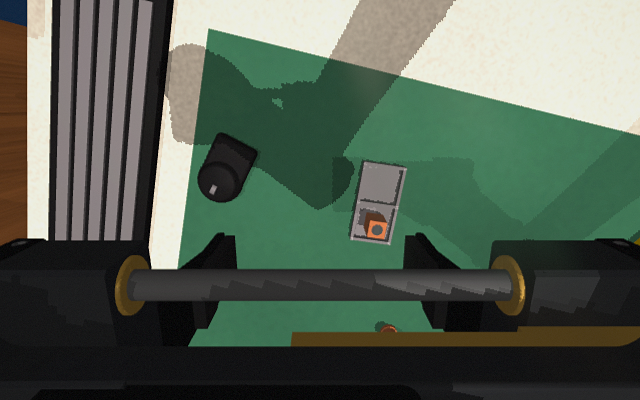

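Wrist view w1: the tray is at about (380,200), empty pocket at (380,183), filled pocket at (377,224), bush partly hidden at (387,328). Next I'll write a silhouette-fit helper, measure the tray, then go on to the plate.

```bash
cat >> h.py <<'E'
from scipy.optimize import minimize
np.set_printoptions(precision=4,suppress=True)
def circ(d,z): a=np.linspace(0,2*np.pi,40);return np.c_[d/2*np.cos(a),d/2*np.sin(a),0*a+z]
def box(lx,ly,z,cx=0): return np.array([[cx+i*lx/2,j*ly/2,z] for i in(1,-1) for j in(1,-1)])
M=dict(tray=np.r_[box(112,58,0,27),box(112,58,12,27)],plate=np.r_[box(140,140,0),box(140,140,20)],
 measured=np.r_[box(24,24,0),box(24,24,36)],riser=np.r_[circ(62,0),circ(62,22)],spacer=np.r_[circ(54,0),circ(54,16)],
 cup=np.r_[circ(48,0),circ(48,26)],bush=np.r_[circ(26,0),circ(26,6),circ(22,46)])
for k in M: M[k]=M[k]/1000.
def fit(p,mask,name,x,y,yaw=0,z0=0,useyaw=False):
    S=8; c=np.argwhere(mask); r0,c0=c.min(0)-15; r1,c1=c.max(0)+15
    r0=max(r0,0);c0=max(c0,0)
    big=cv2.resize(mask[r0:r1,c0:c1].astype(np.uint8),None,fx=S,fy=S,interpolation=cv2.INTER_NEAREST)
    cs,_=cv2.findContours(big,0,2);  h=cv2.convexHull(max(cs,key=cv2.contourArea)); big=cv2.fillPoly(big*0,[h],1)
    def cost(v):
        a=v[2] if useyaw else yaw;R=np.array([[np.cos(a),-np.sin(a),0],[np.sin(a),np.cos(a),0],[0,0,1]])
        W=M[name]@R.T+[v[0],v[1],z0]
        uv=np.array([proj(p,w) for w in W]);uv=((uv-[c0,r0]+.5)*S).astype(np.int32)
        m=cv2.fillConvexPoly(big*0,cv2.convexHull(uv[:,None]),1)
        return 1-(m&big).sum()/max((m|big).sum(),1)
    best=None
    for y0 in ([yaw,yaw+.4,yaw-.4] if useyaw else [yaw]):
        v0=np.array([x,y,y0])[:3 if useyaw else 2]
        sim=np.r_[[v0],v0+np.diag([.01,.01,.2])[:len(v0),:len(v0)]]
        o=minimize(cost,v0,method='Nelder-Mead',options=dict(initial_simplex=sim,xatol=1e-4,fatol=1e-5))
        if best is None or o.fun<best.fun: best=o
    return best.x,best.fun
def near(p,name,x,y,z):
    L=[d for d in regions_of(p,name)]
    L.sort(key=lambda d:np.hypot(*(at(p,d['centre'],z)[:2]-[x,y])))
    return L[0] if L else None
E
python3 - <<'E'
from h import *
p=capture('wrist');d=near(p,'tray',.42,-.26,.01)
print(d['conf'],d['region'].sum());print('tray',fit(p,d['region'],'tray',.40,-.27,0,useyaw=True))
p=capture('top')
for n,x,y in [('tray',.4,-.27),('riser',.62,-.013),('spacer',.633,.214),('cup',.455,-.025),('bush',.62,-.184),('plate',.45,.254)]:
    d=near(p,n,x,y,.01);print(n,d and (d['conf'],d['region'].sum(),fit(p,d['region'],n,x,y,useyaw=n in('tray','plate'))))
E
```

```text
0.77 3400
tray (array([ 0.4014, -0.2725,  0.082 ]), np.float64(0.0224525803087835))
tray None
riser (0.5, np.int64(210), (array([ 0.6229, -0.019 ]), np.float64(0.07197841963287055)))
spacer None
cup (0.28, np.int64(212), (array([ 0.455, -0.025]), np.float64(1.0)))
bush None
plate (0.86, np.int64(1410), (array([ 0.4528,  0.2567, -0.1975]), np.float64(0.036233914383493104)))
```

```bash
python3 -m pendant '[{"x":0,"y":0.2,"z":0,"rx":0,"ry":0,"rz":0,"claw":1},{"x":0,"y":0.4,"z":0,"rx":0,"ry":0,"rz":0,"claw":1},{"x":0,"y":0.6,"z":0,"rx":0,"ry":0,"rz":0,"claw":1},{"x":0,"y":0.8,"z":0,"rx":0,"ry":0,"rz":0,"claw":1},{"x":0,"y":1,"z":0,"rx":0,"ry":0,"rz":0,"claw":1},{"x":0,"y":1,"z":0,"rx":0,"ry":0,"rz":0,"claw":1},{"x":0,"y":1,"z":0,"rx":0,"ry":0,"rz":0,"claw":1},{"x":0,"y":1,"z":0,"rx":0,"ry":0,"rz":0,"claw":1}]' && python3 - <<'E'
from h import *
p=capture('wrist');save(p,'w2');s=sense();print(s['tcp_pos'])
d=near(p,'cup',.455,-.025,.02);print(d and (d['conf'],d['centre'],d['region'].sum(),fit(p,d['region'],'cup',.455,-.025)))
E
python3 -m pendant '[{"x":0,"y":0.2,"z":0,"rx":0,"ry":0,"rz":0,"claw":1},{"x":0,"y":0.4,"z":0,"rx":0,"ry":0,"rz":0,"claw":1},{"x":0,"y":0.6,"z":0,"rx":0,"ry":0,"rz":0,"claw":1},{"x":0,"y":0.8,"z":0,"rx":0,"ry":0,"rz":0,"claw":1},{"x":0,"y":1,"z":0,"rx":0,"ry":0,"rz":0,"claw":1},{"x":0,"y":1,"z":0,"rx":0,"ry":0,"rz":0,"claw":1},{"x":0,"y":1,"z":0,"rx":0,"ry":0,"rz":0,"claw":1},{"x":0,"y":1,"z":0,"rx":0,"ry":0,"rz":0,"claw":1}]' >/dev/null && python3 -m pendant '[{"x":0,"y":0.2,"z":0,"rx":0,"ry":0,"rz":0,"claw":1},{"x":0,"y":0.4,"z":0,"rx":0,"ry":0,"rz":0,"claw":1},{"x":0,"y":0.4,"z":0,"rx":0,"ry":0,"rz":0,"claw":1},{"x":0,"y":0.4,"z":0,"rx":0,"ry":0,"rz":0,"claw":1},{"x":0,"y":0.4,"z":0,"rx":0,"ry":0,"rz":0,"claw":1},{"x":0,"y":0.4,"z":0,"rx":0,"ry":0,"rz":0,"claw":1},{"x":0,"y":0.4,"z":0,"rx":0,"ry":0,"rz":0,"claw":1},{"x":0,"y":0.4,"z":0,"rx":0,"ry":0,"rz":0,"claw":1}]' && python3 - <<'E'
from h import *
p=capture('wrist');save(p,'w3');s=sense();print(s['tcp_pos'])
d=near(p,'plate',.45,.254,.02);print(d and (d['conf'],d['centre'],d['region'].sum(),fit(p,d['region'],'plate',.45,.254,useyaw=True)))
d=near(p,'measured',.46,.262,.04);print(d and (d['conf'],d['centre'],d['region'].sum(),fit(p,d['region'],'measured',.46,.262,z0=.02,useyaw=True)))
cv2.imwrite('pics/w3c.png',cv2.resize(cv2.cvtColor(p['color'],4)[60:360,140:500],None,fx=2,fy=2))
E
```

```text
time_s: 3.75
tcp_pos: [0.3899, -0.1099, 0.2975]
ee_rot: [[-0.975, -0.222, -0.0], [-0.222, 0.975, -0.0], [0.0, -0.0, -1.0]]
wrist_force: [0.2, -0.3, -0.5]
gripper_width: 1.001
gripper_force: 0.0
[ 0.3899 -0.11    0.2974]
(0.6, [364.8, 221.7], np.int64(1027), (array([ 0.4574, -0.0286]), np.float64(0.06343562356457011)))
time_s: 5.85
tcp_pos: [0.39, 0.2407, 0.2976]
ee_rot: [[-0.975, -0.224, 0.0], [-0.224, 0.975, 0.0], [-0.0, 0.0, -1.0]]
wrist_force: [0.7, -0.2, -0.4]
gripper_width: 1.0
gripper_force: 0.0
[0.39   0.2408 0.2976]
(0.72, [318.9, 209.9], np.int64(9730), (array([ 0.4548,  0.2561, -0.1988]), np.float64(0.02449258521225184)))
(0.89, [321.4, 230.6], np.int64(439), (array([0.4713, 0.2641, 0.2842]), np.float64(0.08867667121418832)))
```

View pics/w3c.png

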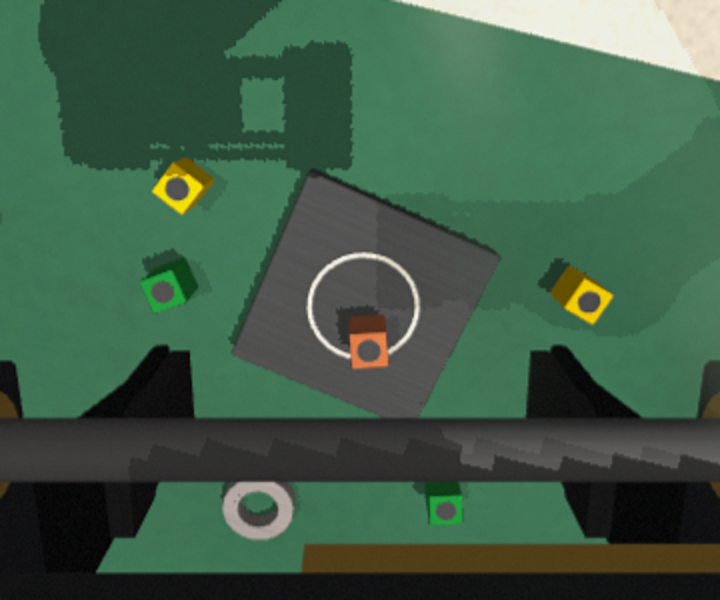

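Crop of w3: the copper block on the plate is at crop (368,345), standing inside the white circle, which is centred at about (363,303). The four green and yellow look-alikes are all off the plate, so the choice is right. Next I'll refine the block from its top face and the circle.

```bash
python3 - <<'E'
from h import *
p=capture('wrist')
hsv=cv2.cvtColor(p['color'],cv2.COLOR_RGB2HSV)
roi=np.zeros((400,640),np.uint8);roi[140:268,250:400]=1
top=((hsv[...,0]<15)&(hsv[...,1]>110)&(hsv[...,2]>160)&(roi>0)).astype(np.uint8)
cs,_=cv2.findContours(top,0,2);c=cv2.convexHull(max(cs,key=cv2.contourArea))
w=np.array([at(p,q,.056)[:2]*1000 for q in c[:,0].astype(float)],np.float32);print('top rect',top.sum(),cv2.minAreaRect(w))
wh=((hsv[...,1]<40)&(hsv[...,2]>170)&(roi>0)).astype(np.uint8)
q=np.argwhere(wh)[:,::-1].astype(float);w=np.array([at(p,a,.02)[:2]*1000 for a in q],np.float32)
A=np.c_[2*w,np.ones(len(w))];s=np.linalg.lstsq(A,(w**2).sum(1),rcond=None)[0];print('circle',s[:2],np.sqrt(s[2]+s[0]**2+s[1]**2),len(w))
E
```

```text
top rect 209 ((471.65362548828125, 264.053466796875), (23.043956756591797, 22.897464752197266), 13.509117126464844)
circle [456.2506 256.7951] 36.50762635903489 317
```

```bash
python3 -m pendant '[{"x":0.16,"y":0.05,"z":-0.1,"rx":0,"ry":0,"rz":0,"claw":0.65},{"x":0.326,"y":0.093,"z":-0.3,"rx":0,"ry":0,"rz":0,"claw":0.65},{"x":0.326,"y":0.093,"z":-0.5,"rx":0,"ry":0,"rz":0,"claw":0.65},{"x":0.326,"y":0.093,"z":-0.7,"rx":0,"ry":0,"rz":0,"claw":0.65},{"x":0.326,"y":0.093,"z":-0.8,"rx":0,"ry":0,"rz":0,"claw":0.65},{"x":0.326,"y":0.093,"z":-0.9,"rx":0,"ry":0,"rz":0,"claw":0.65},{"x":0.326,"y":0.093,"z":-1,"rx":0,"ry":0,"rz":0,"claw":0.65},{"x":0.326,"y":0.093,"z":-1,"rx":0,"ry":0,"rz":0,"claw":0.65}]' && python3 -m pendant '[{"x":0,"y":0,"z":-0.06,"rx":0,"ry":0,"rz":0,"claw":0.65},{"x":0,"y":0,"z":-0.06,"rx":0,"ry":0,"rz":0,"claw":0.65},{"x":0,"y":0,"z":-0.06,"rx":0,"ry":0,"rz":0,"claw":0},{"x":0,"y":0,"z":-0.06,"rx":0,"ry":0,"rz":0,"claw":0},{"x":0,"y":0,"z":-0.06,"rx":0,"ry":0,"rz":0,"claw":0},{"x":0,"y":0,"z":-0.06,"rx":0,"ry":0,"rz":0,"claw":0},{"x":0,"y":0,"z":-0.06,"rx":0,"ry":0,"rz":0,"claw":0},{"x":0,"y":0,"z":-0.06,"rx":0,"ry":0,"rz":0,"claw":0}]'
```

```text
time_s: 7.05
tcp_pos: [0.4704, 0.2632, 0.0458]
ee_rot: [[-0.975, -0.224, -0.003], [-0.224, 0.975, -0.003], [0.004, -0.003, -1.0]]
wrist_force: [0.3, 0.1, 0.2]
gripper_width: 0.652
gripper_force: 0.0
time_s: 8.05
tcp_pos: [0.4716, 0.2644, 0.0328]
ee_rot: [[-0.975, -0.224, 0.0], [-0.224, 0.975, 0.0], [-0.001, 0.0, -1.0]]
wrist_force: [-0.3, 0.9, 1.2]
gripper_width: 0.277
gripper_force: 29.2
```

```bash
python3 -m pendant '[{"x":0,"y":0,"z":0.2,"rx":0,"ry":0,"rz":0,"claw":0},{"x":0,"y":-0.1,"z":0.4,"rx":0,"ry":0,"rz":0,"claw":0},{"x":-0.05,"y":-0.25,"z":0.5,"rx":0,"ry":0,"rz":-0.015,"claw":0},{"x":-0.1,"y":-0.4,"z":0.5,"rx":0,"ry":0,"rz":-0.03,"claw":0},{"x":-0.15,"y":-0.55,"z":0.5,"rx":0,"ry":0,"rz":-0.045,"claw":0},{"x":-0.2,"y":-0.7,"z":0.5,"rx":0,"ry":0,"rz":-0.045,"claw":0},{"x":-0.25,"y":-0.85,"z":0.5,"rx":0,"ry":0,"rz":-0.045,"claw":0},{"x":-0.281,"y":-1,"z":0.5,"rx":0,"ry":0,"rz":-0.045,"claw":0}]' && python3 -m pendant '[{"x":0,"y":-0.15,"z":0,"rx":0,"ry":0,"rz":0,"claw":0},{"x":0,"y":-0.3,"z":0,"rx":0,"ry":0,"rz":0,"claw":0},{"x":0,"y":-0.45,"z":0,"rx":0,"ry":0,"rz":0,"claw":0},{"x":0,"y":-0.6,"z":0,"rx":0,"ry":0,"rz":0,"claw":0},{"x":0,"y":-0.75,"z":0,"rx":0,"ry":0,"rz":0,"claw":0},{"x":0,"y":-0.9,"z":0,"rx":0,"ry":0,"rz":0,"claw":0},{"x":0,"y":-0.97,"z":0,"rx":0,"ry":0,"rz":0,"claw":0},{"x":0,"y":-1,"z":0,"rx":0,"ry":0,"rz":0,"claw":0}]' && python3 -m pendant '[{"x":0,"y":-0.08,"z":0,"rx":0,"ry":0,"rz":0,"claw":0},{"x":0,"y":-0.14,"z":0,"rx":0,"ry":0,"rz":0,"claw":0},{"x":0,"y":-0.148,"z":-0.1,"rx":0,"ry":0,"rz":0,"claw":0},{"x":0,"y":-0.148,"z":-0.2,"rx":0,"ry":0,"rz":0,"claw":0},{"x":0,"y":-0.148,"z":-0.3,"rx":0,"ry":0,"rz":0,"claw":0},{"x":0,"y":-0.148,"z":-0.38,"rx":0,"ry":0,"rz":0,"claw":0},{"x":0,"y":-0.148,"z":-0.42,"rx":0,"ry":0,"rz":0,"claw":0},{"x":0,"y":-0.148,"z":-0.45,"rx":0,"ry":0,"rz":0,"claw":0}]'; python3 - <<'E'
from h import *
save(capture('wrist'),'w4')
E
```

```text
time_s: 9.05
tcp_pos: [0.3999, 0.0128, 0.1572]
ee_rot: [[-0.996, -0.085, -0.001], [-0.085, 0.996, -0.0], [0.001, 0.0, -1.0]]
wrist_force: [0.1, 0.4, -2.0]
gripper_width: 0.279
gripper_force: 29.3
time_s: 10.05
tcp_pos: [0.4005, -0.2365, 0.1569]
ee_rot: [[-0.997, -0.082, -0.001], [-0.082, 0.997, 0.001], [0.001, 0.001, -1.0]]
wrist_force: [0.6, 0.2, -1.4]
gripper_width: 0.277
gripper_force: 29.3
time_s: 11.05
tcp_pos: [0.4015, -0.2729, 0.0449]
ee_rot: [[-0.996, -0.085, 0.0], [-0.085, 0.996, -0.0], [-0.0, -0.0, -1.0]]
wrist_force: [-0.3, -0.9, -0.9]
gripper_width: 0.276
gripper_force: 29.3
```

View pics/w4.png

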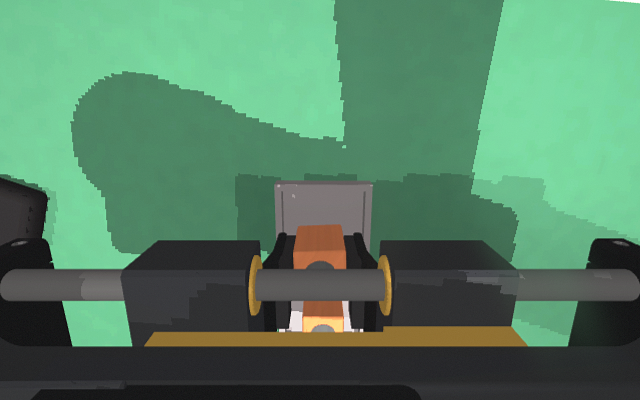

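w4 shows the block held in the gripper at (320,250), centred between the walls of the empty pocket (277–372). I'll lower it and release.

```bash
python3 -m pendant '[{"x":0,"y":0,"z":-0.06,"rx":0,"ry":0,"rz":0,"claw":0},{"x":0,"y":0,"z":-0.1,"rx":0,"ry":0,"rz":0,"claw":0},{"x":0,"y":0,"z":-0.114,"rx":0,"ry":0,"rz":0,"claw":0},{"x":0,"y":0,"z":-0.114,"rx":0,"ry":0,"rz":0,"claw":0},{"x":0,"y":0,"z":-0.114,"rx":0,"ry":0,"rz":0,"claw":0.6},{"x":0,"y":0,"z":-0.114,"rx":0,"ry":0,"rz":0,"claw":0.6},{"x":0,"y":0,"z":-0.114,"rx":0,"ry":0,"rz":0,"claw":0.6},{"x":0,"y":0,"z":-0.114,"rx":0,"ry":0,"rz":0,"claw":0.6}]' && python3 -m pendant '[{"x":0,"y":0,"z":0.1,"rx":0,"ry":0,"rz":0,"claw":0.6},{"x":0,"y":0,"z":0.25,"rx":0,"ry":0,"rz":0,"claw":0.6},{"x":0.1,"y":0.1,"z":0.4,"rx":0,"ry":0,"rz":0,"claw":1},{"x":0.2,"y":0.2,"z":0.6,"rx":0,"ry":0,"rz":0,"claw":1},{"x":0.3,"y":0.35,"z":0.8,"rx":0,"ry":0,"rz":0,"claw":1},{"x":0.4,"y":0.5,"z":1,"rx":0,"ry":0,"rz":0,"claw":1},{"x":0.5,"y":0.6,"z":1,"rx":0,"ry":0,"rz":0,"claw":1},{"x":0.6,"y":0.65,"z":1,"rx":0,"ry":0,"rz":0,"claw":1}]' && python3 - <<'E'
from h import *
p=capture('wrist');save(p,'w5');s=sense();print(s['tcp_pos'])
for n,x,y in [('riser',.623,-.018),('bush',.62,-.184),('cup',.4574,-.0286)]:
    d=near(p,n,x,y,.02);print(n,d and (d['conf'],d['centre'],d['region'].sum(),fit(p,d['region'],n,x,y)))
E
```

```text
time_s: 12.1
tcp_pos: [0.4013, -0.2729, 0.0167]
ee_rot: [[-0.996, -0.084, 0.0], [-0.084, 0.996, -0.0], [-0.0, -0.0, -1.0]]
wrist_force: [-0.2, 0.6, -0.1]
gripper_width: 0.576
gripper_force: 0.0
time_s: 13.1
tcp_pos: [0.5524, -0.1087, 0.2681]
ee_rot: [[-0.996, -0.086, 0.003], [-0.086, 0.996, 0.0], [-0.003, 0.0, -1.0]]
wrist_force: [-0.6, -0.1, -0.5]
gripper_width: 0.996
gripper_force: 0.0
[ 0.5548 -0.108   0.2667]
riser (0.57, [386.7, 227.8], np.int64(1892), (array([ 0.6249, -0.0181]), np.float64(0.020621785185823138)))
bush (0.79, [244.6, 220.4], np.int64(490), (array([ 0.6271, -0.1957]), np.float64(0.05704104903078677)))
cup (0.89, [395.6, 91.5], np.int64(1490), (array([ 0.4579, -0.0282]), np.float64(0.04551452467351014)))
```

View pics/w5.png

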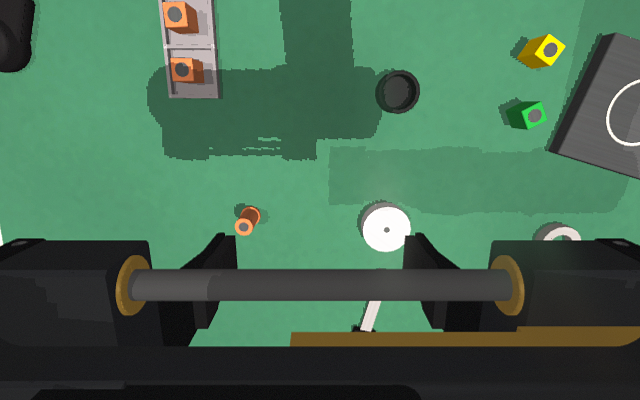

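w5 shows both copper blocks standing in the tray pockets at (180,15) and (182,70). The riser is at (386,228), bush at (245,222), cup at (397,91). Next is the riser.

```bash
python3 -m pendant '[{"x":0.1,"y":0.12,"z":0,"rx":0,"ry":0,"rz":0,"claw":1},{"x":0.2,"y":0.25,"z":-0.1,"rx":0,"ry":0,"rz":0,"claw":1},{"x":0.294,"y":0.369,"z":-0.2,"rx":0,"ry":0,"rz":0,"claw":1},{"x":0.294,"y":0.369,"z":-0.4,"rx":0,"ry":0,"rz":0,"claw":1},{"x":0.294,"y":0.369,"z":-0.6,"rx":0,"ry":0,"rz":0,"claw":1},{"x":0.294,"y":0.369,"z":-0.75,"rx":0,"ry":0,"rz":0,"claw":1},{"x":0.294,"y":0.369,"z":-0.85,"rx":0,"ry":0,"rz":0,"claw":1},{"x":0.294,"y":0.369,"z":-0.85,"rx":0,"ry":0,"rz":0,"claw":1}]' && python3 - <<'E'
from h import *
s=sense();print(s['tcp_pos'],s['wrist_force']);save(capture('wrist'),'w6')
E
```

```text
time_s: 14.3
tcp_pos: [0.6224, -0.0193, 0.052]
ee_rot: [[-0.997, -0.083, -0.006], [-0.083, 0.997, -0.001], [0.006, -0.001, -1.0]]
wrist_force: [0.0, -0.3, 0.1]
gripper_width: 1.0
gripper_force: 0.0
[ 0.6224 -0.0193  0.052 ] [ 0.0051 -0.3305  0.0937]
```

View pics/w6.png

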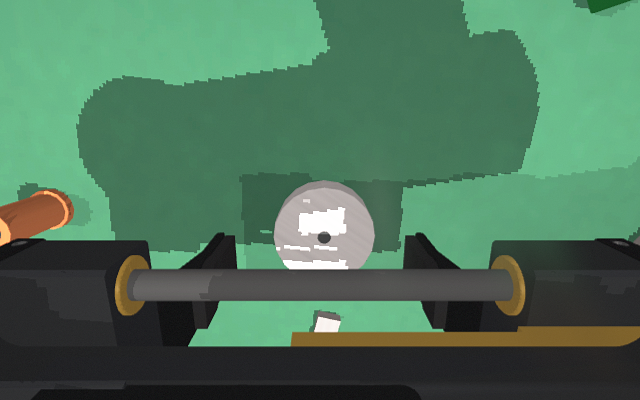

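w6 shows the riser centred between the open fingers, at (324,238). I'll descend and grip.

```bash
python3 - <<'E'
from h import *
p=capture('wrist');print(at(p,(324,238),.022))
E
python3 -m pendant '[{"x":0,"y":0,"z":-0.08,"rx":0,"ry":0,"rz":0,"claw":1},{"x":0,"y":0,"z":-0.15,"rx":0,"ry":0,"rz":0,"claw":1},{"x":0,"y":0,"z":-0.19,"rx":0,"ry":0,"rz":0,"claw":1},{"x":0,"y":0,"z":-0.202,"rx":0,"ry":0,"rz":0,"claw":1},{"x":0,"y":0,"z":-0.202,"rx":0,"ry":0,"rz":0,"claw":0.4},{"x":0,"y":0,"z":-0.202,"rx":0,"ry":0,"rz":0,"claw":0.4},{"x":0,"y":0,"z":-0.202,"rx":0,"ry":0,"rz":0,"claw":0.4},{"x":0,"y":0,"z":-0.202,"rx":0,"ry":0,"rz":0,"claw":0.4}]'
```

```text
[ 0.6286 -0.0169  0.022 ]
time_s: 15.4
tcp_pos: [0.625, -0.0179, 0.004]
ee_rot: [[-0.996, -0.084, 0.001], [-0.084, 0.996, 0.0], [-0.001, 0.0, -1.0]]
wrist_force: [-0.5, 0.5, 2.2]
gripper_width: 0.703
gripper_force: 30.0
```

```bash
python3 -m pendant '[{"x":0,"y":0,"z":0.2,"rx":0,"ry":0,"rz":0,"claw":0.4},{"x":-0.08,"y":0.12,"z":0.4,"rx":0,"ry":0,"rz":0,"claw":0.4},{"x":-0.18,"y":0.28,"z":0.4,"rx":0,"ry":0,"rz":0,"claw":0.4},{"x":-0.28,"y":0.44,"z":0.4,"rx":0,"ry":0,"rz":0,"claw":0.4},{"x":-0.38,"y":0.6,"z":0.4,"rx":0,"ry":0,"rz":0,"claw":0.4},{"x":-0.48,"y":0.76,"z":0.4,"rx":0,"ry":0,"rz":0,"claw":0.4},{"x":-0.58,"y":0.9,"z":0.4,"rx":0,"ry":0,"rz":0,"claw":0.4},{"x":-0.64,"y":1,"z":0.4,"rx":0,"ry":0,"rz":0,"claw":0.4}]' && python3 -m pendant '[{"x":-0.03,"y":0.07,"z":0,"rx":0,"ry":0,"rz":0,"claw":0.4},{"x":-0.044,"y":0.098,"z":0,"rx":0,"ry":0,"rz":0,"claw":0.4},{"x":-0.044,"y":0.098,"z":-0.05,"rx":0,"ry":0,"rz":0,"claw":0.4},{"x":-0.044,"y":0.098,"z":-0.12,"rx":0,"ry":0,"rz":0,"claw":0.4},{"x":-0.044,"y":0.098,"z":-0.2,"rx":0,"ry":0,"rz":0,"claw":0.4},{"x":-0.044,"y":0.098,"z":-0.26,"rx":0,"ry":0,"rz":0,"claw":0.4},{"x":-0.044,"y":0.098,"z":-0.28,"rx":0,"ry":0,"rz":0,"claw":0.4},{"x":-0.044,"y":0.098,"z":-0.28,"rx":0,"ry":0,"rz":0,"claw":0.4}]'; python3 - <<'E'
from h import *
p=capture('wrist');save(p,'w7');print(proj(p,(.4555,.2565,.034)))
E
```

```text
time_s: 16.4
tcp_pos: [0.4632, 0.233, 0.1035]
ee_rot: [[-0.996, -0.086, -0.001], [-0.086, 0.996, -0.0], [0.001, -0.0, -1.0]]
wrist_force: [0.6, -0.2, -1.1]
gripper_width: 0.706
gripper_force: 30.0
time_s: 17.4
tcp_pos: [0.4539, 0.2561, 0.0333]
ee_rot: [[-0.996, -0.084, -0.0], [-0.084, 0.996, -0.001], [0.0, -0.0, -1.0]]
wrist_force: [0.0, 0.8, -1.5]
gripper_width: 0.702
gripper_force: 30.0
[321.8025 256.1111]
```

View pics/w7.png

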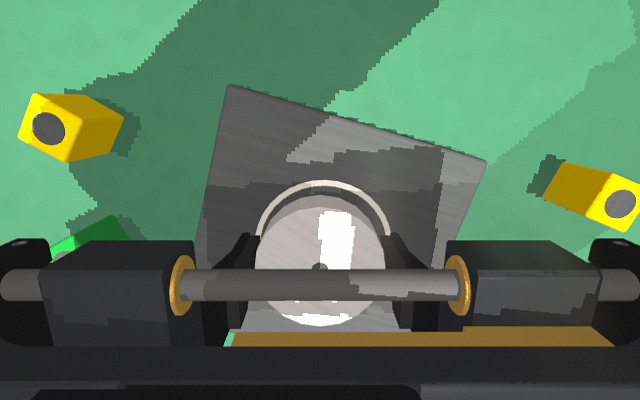

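w7 shows the riser held just above the plate, with the white arc even around it about column 321. I'll set it down, release, and look at the riser and spacer together.

```bash
python3 -m pendant '[{"x":0,"y":0,"z":-0.02,"rx":0,"ry":0,"rz":0,"claw":0.4},{"x":0,"y":0,"z":-0.036,"rx":0,"ry":0,"rz":0,"claw":0.4},{"x":0,"y":0,"z":-0.036,"rx":0,"ry":0,"rz":0,"claw":0.4},{"x":0,"y":0,"z":-0.036,"rx":0,"ry":0,"rz":0,"claw":1},{"x":0,"y":0,"z":-0.036,"rx":0,"ry":0,"rz":0,"claw":1},{"x":0,"y":0,"z":-0.036,"rx":0,"ry":0,"rz":0,"claw":1},{"x":0,"y":0,"z":-0.036,"rx":0,"ry":0,"rz":0,"claw":1},{"x":0,"y":0,"z":-0.036,"rx":0,"ry":0,"rz":0,"claw":1}]' && python3 -m pendant '[{"x":0,"y":0,"z":0.15,"rx":0,"ry":0,"rz":0,"claw":1},{"x":0,"y":0,"z":0.35,"rx":0,"ry":0,"rz":0,"claw":1},{"x":0.1,"y":-0.05,"z":0.55,"rx":0,"ry":0,"rz":0,"claw":1},{"x":0.2,"y":-0.1,"z":0.75,"rx":0,"ry":0,"rz":0,"claw":1},{"x":0.3,"y":-0.15,"z":0.9,"rx":0,"ry":0,"rz":0,"claw":1},{"x":0.4,"y":-0.2,"z":1,"rx":0,"ry":0,"rz":0,"claw":1},{"x":0.44,"y":-0.2,"z":1,"rx":0,"ry":0,"rz":0,"claw":1},{"x":0.44,"y":-0.2,"z":1,"rx":0,"ry":0,"rz":0,"claw":1}]' && python3 - <<'E'
from h import *
p=capture('wrist');save(p,'w8');s=sense();print(s['tcp_pos'])
for n,x,y,z in [('riser',.4555,.2565,.02),('spacer',.633,.214,0)]:
    d=near(p,n,x,y,z+.02);print(n,d and (d['conf'],d['centre'],d['region'].sum(),fit(p,d['region'],n,x,y,z0=z)))
E
```

```text
time_s: 18.45
tcp_pos: [0.4537, 0.2564, 0.0246]
ee_rot: [[-0.996, -0.084, 0.0], [-0.084, 0.996, 0.0], [-0.0, 0.0, -1.0]]
wrist_force: [0.8, -1.1, -0.1]
gripper_width: 0.99
gripper_force: 0.0
time_s: 19.45
tcp_pos: [0.5632, 0.2062, 0.2728]
ee_rot: [[-0.997, -0.083, -0.003], [-0.083, 0.997, -0.001], [0.003, -0.001, -1.0]]
wrist_force: [-0.4, -0.1, -0.6]
gripper_width: 0.999
gripper_force: 0.0
[0.5626 0.2063 0.2726]
riser (0.81, [373.7, 75.6], np.int64(2757), (array([0.454 , 0.2549]), np.float64(0.023241816495118583)))
spacer (0.67, [321.5, 225.8], np.int64(938), (array([0.6301, 0.2153]), np.float64(0.06819039165649621)))
```

View pics/w8.png

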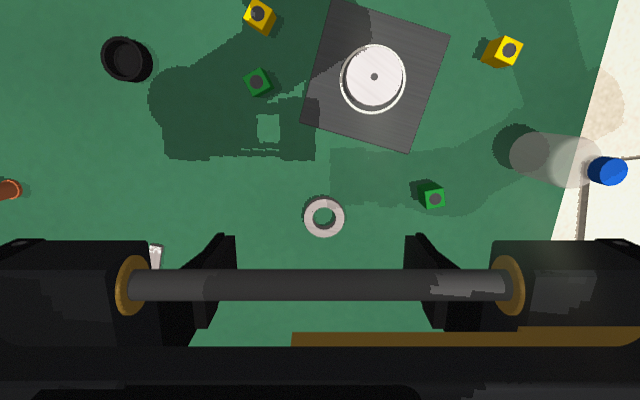

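w8 shows the riser lying inside the white circle at (374,77) and the spacer at (324,217). The network's mask looks cut, so I'll refine the spacer by colour.

```bash
python3 - <<'E'
from h import *
p=capture('wrist');hsv=cv2.cvtColor(p['color'],cv2.COLOR_RGB2HSV)
m=np.zeros((400,640),bool);m[190:245,295:355]=(hsv[...,1]<70)[190:245,295:355]
print(m.sum(),fit(p,m,'spacer',.63,.215));print('riser hole',at(p,(374.3,76.7),.042),sense()['tcp_pos'])
E
```

```text
1073 (array([0.6301, 0.2157]), np.float64(0.01716013938504024))
riser hole [0.4543 0.2557 0.042 ] [0.5627 0.2066 0.2734]
```

```bash
python3 -m pendant '[{"x":0.1,"y":0.01,"z":-0.1,"rx":0,"ry":0,"rz":0,"claw":1},{"x":0.2,"y":0.03,"z":-0.3,"rx":0,"ry":0,"rz":0,"claw":1},{"x":0.265,"y":0.036,"z":-0.5,"rx":0,"ry":0,"rz":0,"claw":1},{"x":0.265,"y":0.036,"z":-0.7,"rx":0,"ry":0,"rz":0,"claw":0.85},{"x":0.265,"y":0.036,"z":-0.82,"rx":0,"ry":0,"rz":0,"claw":0.85},{"x":0.265,"y":0.036,"z":-0.9,"rx":0,"ry":0,"rz":0,"claw":0.85},{"x":0.265,"y":0.036,"z":-0.9,"rx":0,"ry":0,"rz":0,"claw":0.85},{"x":0.265,"y":0.036,"z":-0.9,"rx":0,"ry":0,"rz":0,"claw":0.85}]' && python3 -m pendant '[{"x":0,"y":0,"z":-0.07,"rx":0,"ry":0,"rz":0,"claw":0.85},{"x":0,"y":0,"z":-0.14,"rx":0,"ry":0,"rz":0,"claw":0.85},{"x":0,"y":0,"z":-0.175,"rx":0,"ry":0,"rz":0,"claw":0.85},{"x":0,"y":0,"z":-0.185,"rx":0,"ry":0,"rz":0,"claw":0.85},{"x":0,"y":0,"z":-0.185,"rx":0,"ry":0,"rz":0,"claw":0.3},{"x":0,"y":0,"z":-0.185,"rx":0,"ry":0,"rz":0,"claw":0.3},{"x":0,"y":0,"z":-0.185,"rx":0,"ry":0,"rz":0,"claw":0.3},{"x":0,"y":0,"z":-0.185,"rx":0,"ry":0,"rz":0,"claw":0.3}]'
```

```text
time_s: 20.65
tcp_pos: [0.6303, 0.2159, 0.0505]
ee_rot: [[-0.996, -0.085, 0.001], [-0.085, 0.996, 0.0], [-0.001, 0.0, -1.0]]
wrist_force: [-0.1, 0.3, 0.7]
gripper_width: 0.854
gripper_force: 0.0
time_s: 21.65
tcp_pos: [0.6303, 0.2157, 0.0039]
ee_rot: [[-0.996, -0.084, 0.001], [-0.084, 0.996, 0.001], [-0.001, 0.001, -1.0]]
wrist_force: [0.3, 0.7, 1.1]
gripper_width: 0.613
gripper_force: 30.0
```

```bash
python3 -m pendant '[{"x":0,"y":0,"z":0.2,"rx":0,"ry":0,"rz":0,"claw":0.3},{"x":-0.05,"y":0,"z":0.4,"rx":0,"ry":0,"rz":0,"claw":0.3},{"x":-0.2,"y":0.05,"z":0.5,"rx":0,"ry":0,"rz":0,"claw":0.3},{"x":-0.35,"y":0.1,"z":0.5,"rx":0,"ry":0,"rz":0,"claw":0.3},{"x":-0.5,"y":0.14,"z":0.5,"rx":0,"ry":0,"rz":0,"claw":0.3},{"x":-0.62,"y":0.159,"z":0.5,"rx":0,"ry":0,"rz":0,"claw":0.3},{"x":-0.704,"y":0.159,"z":0.5,"rx":0,"ry":0,"rz":0,"claw":0.3},{"x":-0.704,"y":0.159,"z":0.5,"rx":0,"ry":0,"rz":0,"claw":0.3}]' && python3 -m pendant '[{"x":0,"y":0,"z":-0.05,"rx":0,"ry":0,"rz":0,"claw":0.3},{"x":0,"y":0,"z":-0.12,"rx":0,"ry":0,"rz":0,"claw":0.3},{"x":0,"y":0,"z":-0.2,"rx":0,"ry":0,"rz":0,"claw":0.3},{"x":0,"y":0,"z":-0.26,"rx":0,"ry":0,"rz":0,"claw":0.3},{"x":0,"y":0,"z":-0.3,"rx":0,"ry":0,"rz":0,"claw":0.3},{"x":0,"y":0,"z":-0.32,"rx":0,"ry":0,"rz":0,"claw":0.3},{"x":0,"y":0,"z":-0.328,"rx":0,"ry":0,"rz":0,"claw":0.3},{"x":0,"y":0,"z":-0.328,"rx":0,"ry":0,"rz":0,"claw":0.3}]'
```

```text
time_s: 22.65
tcp_pos: [0.4525, 0.2548, 0.1284]
ee_rot: [[-0.996, -0.086, -0.001], [-0.086, 0.996, -0.0], [0.001, -0.0, -1.0]]
wrist_force: [0.5, -0.6, -0.8]
gripper_width: 0.615
gripper_force: 30.0
time_s: 23.65
tcp_pos: [0.4542, 0.2554, 0.0466]
ee_rot: [[-0.996, -0.085, 0.001], [-0.085, 0.996, 0.001], [-0.001, 0.001, -1.0]]
wrist_force: [-0.5, 0.0, -1.7]
gripper_width: 0.613
gripper_force: 30.0
```

```bash
python3 -m pendant '[{"x":0,"y":0,"z":0,"rx":0,"ry":0,"rz":0,"claw":0.85},{"x":0,"y":0,"z":0,"rx":0,"ry":0,"rz":0,"claw":0.85},{"x":0,"y":0,"z":0,"rx":0,"ry":0,"rz":0,"claw":0.85},{"x":0,"y":0,"z":0.1,"rx":0,"ry":0,"rz":0,"claw":0.85},{"x":0,"y":0,"z":0.3,"rx":0,"ry":0,"rz":0,"claw":0.85},{"x":-0.1,"y":-0.1,"z":0.5,"rx":0,"ry":0,"rz":0,"claw":0.85},{"x":-0.2,"y":-0.2,"z":0.7,"rx":0,"ry":0,"rz":0,"claw":0.85},{"x":-0.25,"y":-0.3,"z":0.9,"rx":0,"ry":0,"rz":0,"claw":0.85}]' && python3 -m pendant '[{"x":0,"y":0,"z":0,"rx":0,"ry":0,"rz":0,"claw":1},{"x":0,"y":-0.16,"z":0,"rx":0,"ry":0,"rz":0,"claw":1},{"x":0,"y":-0.36,"z":0,"rx":0,"ry":0,"rz":0,"claw":1},{"x":0,"y":-0.36,"z":0,"rx":0,"ry":0,"rz":0,"claw":1},{"x":0,"y":-0.36,"z":0,"rx":0,"ry":0,"rz":0,"claw":1},{"x":0,"y":-0.36,"z":0,"rx":0,"ry":0,"rz":0,"claw":1},{"x":0,"y":-0.36,"z":0,"rx":0,"ry":0,"rz":0,"claw":1},{"x":0,"y":-0.36,"z":0,"rx":0,"ry":0,"rz":0,"claw":1}]' && python3 - <<'E'
from h import *
p=capture('wrist');save(p,'w9');s=sense();print(s['tcp_pos'])
for n,x,y,z in [('riser',.4542,.2555,.02),('spacer',.4542,.2555,.042),('cup',.4577,-.0284,0)]:
    d=near(p,n,x,y,z+.02);print(n,d and (d['conf'],d['centre'],d['region'].sum(),fit(p,d['region'],n,x,y,z0=z)))
E
```

```text
time_s: 24.65
tcp_pos: [0.3902, 0.179, 0.2731]
ee_rot: [[-0.996, -0.085, 0.0], [-0.085, 0.996, 0.001], [-0.0, 0.0, -1.0]]
wrist_force: [0.3, 0.6, -0.2]
gripper_width: 0.846
gripper_force: 0.0
time_s: 25.65
tcp_pos: [0.3915, 0.0907, 0.2712]
ee_rot: [[-0.996, -0.085, -0.0], [-0.085, 0.996, -0.0], [0.0, -0.0, -1.0]]
wrist_force: [0.5, -0.1, 0.8]
gripper_width: 1.0
gripper_force: 0.0
[0.3914 0.0906 0.2712]
riser (0.79, [449.5, 224.7], np.int64(828), (array([0.4531, 0.2543]), np.float64(0.4874890468308831)))
spacer (0.81, [460.8, 237.8], np.int64(1298), (array([0.4539, 0.2539]), np.float64(0.06263102271349119)))
cup (0.91, [226.0, 207.9], np.int64(1332), (array([ 0.4575, -0.0277]), np.float64(0.029962207789268835)))
```

View pics/w9.png

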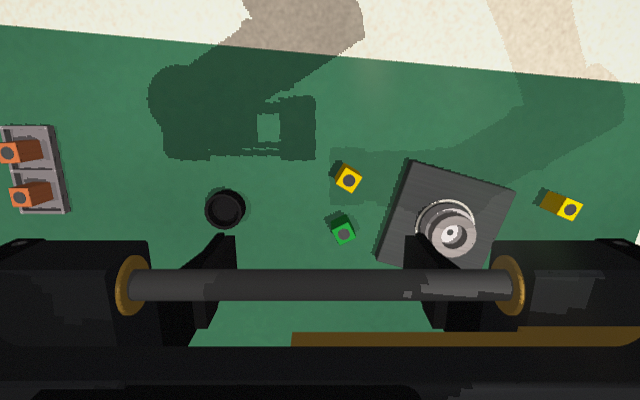

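w9 shows the ring lying concentric on the riser at (453,232), the cup at (225,208), and both copper blocks in the tray. Next is the cup.

```bash
python3 -m pendant '[{"x":0.05,"y":-0.12,"z":-0.05,"rx":0,"ry":0,"rz":0,"claw":0.8},{"x":0.13,"y":-0.26,"z":-0.15,"rx":0,"ry":0,"rz":0,"claw":0.8},{"x":0.2,"y":-0.38,"z":-0.3,"rx":0,"ry":0,"rz":0,"claw":0.8},{"x":0.264,"y":-0.475,"z":-0.45,"rx":0,"ry":0,"rz":0,"claw":0.8},{"x":0.264,"y":-0.475,"z":-0.65,"rx":0,"ry":0,"rz":0,"claw":0.8},{"x":0.264,"y":-0.475,"z":-0.8,"rx":0,"ry":0,"rz":0,"claw":0.8},{"x":0.264,"y":-0.475,"z":-0.88,"rx":0,"ry":0,"rz":0,"claw":0.8},{"x":0.264,"y":-0.475,"z":-0.88,"rx":0,"ry":0,"rz":0,"claw":0.8}]' && python3 -m pendant '[{"x":0,"y":0,"z":-0.07,"rx":0,"ry":0,"rz":0,"claw":0.8},{"x":0,"y":0,"z":-0.14,"rx":0,"ry":0,"rz":0,"claw":0.8},{"x":0,"y":0,"z":-0.18,"rx":0,"ry":0,"rz":0,"claw":0.8},{"x":0,"y":0,"z":-0.188,"rx":0,"ry":0,"rz":0,"claw":0.8},{"x":0,"y":0,"z":-0.188,"rx":0,"ry":0,"rz":0,"claw":0.3},{"x":0,"y":0,"z":-0.188,"rx":0,"ry":0,"rz":0,"claw":0.3},{"x":0,"y":0,"z":-0.188,"rx":0,"ry":0,"rz":0,"claw":0.3},{"x":0,"y":0,"z":-0.188,"rx":0,"ry":0,"rz":0,"claw":0.3}]'
```

```text
time_s: 26.85
tcp_pos: [0.4565, -0.0289, 0.05]
ee_rot: [[-0.996, -0.084, -0.004], [-0.084, 0.996, -0.001], [0.004, -0.001, -1.0]]
wrist_force: [-0.3, 0.3, -0.2]
gripper_width: 0.799
gripper_force: 0.0
time_s: 27.85
tcp_pos: [0.4578, -0.0285, 0.0047]
ee_rot: [[-0.996, -0.084, 0.001], [-0.084, 0.996, 0.0], [-0.001, 0.0, -1.0]]
wrist_force: [-0.9, 1.3, 3.9]
gripper_width: 0.539
gripper_force: 30.0
```

```bash
python3 -m pendant '[{"x":0,"y":0,"z":0.2,"rx":0,"ry":0,"rz":0,"claw":0.3},{"x":0,"y":0.05,"z":0.4,"rx":0,"ry":0,"rz":0,"claw":0.3},{"x":0,"y":0.2,"z":0.55,"rx":0,"ry":0,"rz":0,"claw":0.3},{"x":0,"y":0.38,"z":0.6,"rx":0,"ry":0,"rz":0,"claw":0.3},{"x":0,"y":0.56,"z":0.6,"rx":0,"ry":0,"rz":0,"claw":0.3},{"x":0,"y":0.74,"z":0.6,"rx":0,"ry":0,"rz":0,"claw":0.3},{"x":0,"y":0.9,"z":0.6,"rx":0,"ry":0,"rz":0,"claw":0.3},{"x":-0.015,"y":1,"z":0.6,"rx":0,"ry":0,"rz":0,"claw":0.3}]' && python3 -m pendant '[{"x":0,"y":0.08,"z":0,"rx":0,"ry":0,"rz":0,"claw":0.3},{"x":0,"y":0.135,"z":0,"rx":0,"ry":0,"rz":0,"claw":0.3},{"x":0,"y":0.135,"z":-0.1,"rx":0,"ry":0,"rz":0,"claw":0.3},{"x":0,"y":0.135,"z":-0.2,"rx":0,"ry":0,"rz":0,"claw":0.3},{"x":0,"y":0.135,"z":-0.28,"rx":0,"ry":0,"rz":0,"claw":0.3},{"x":0,"y":0.135,"z":-0.34,"rx":0,"ry":0,"rz":0,"claw":0.3},{"x":0,"y":0.135,"z":-0.36,"rx":0,"ry":0,"rz":0,"claw":0.3},{"x":0,"y":0.135,"z":-0.364,"rx":0,"ry":0,"rz":0,"claw":0.3}]'; python3 - <<'E'
from h import *
p=capture('wrist');save(p,'w10');print(sense()['tcp_pos'])
E
```

```text
time_s: 28.85
tcp_pos: [0.4534, 0.223, 0.154]
ee_rot: [[-0.996, -0.086, -0.0], [-0.086, 0.996, -0.0], [0.0, -0.0, -1.0]]
wrist_force: [0.4, -0.2, -1.1]
gripper_width: 0.539
gripper_force: 30.0
time_s: 29.85
tcp_pos: [0.454, 0.2552, 0.0634]
ee_rot: [[-0.996, -0.084, 0.0], [-0.084, 0.996, 0.0], [-0.0, 0.0, -1.0]]
wrist_force: [1.2, 0.1, 0.6]
gripper_width: 0.542
gripper_force: 30.0
[0.454  0.2554 0.0636]
```

View pics/w10.png

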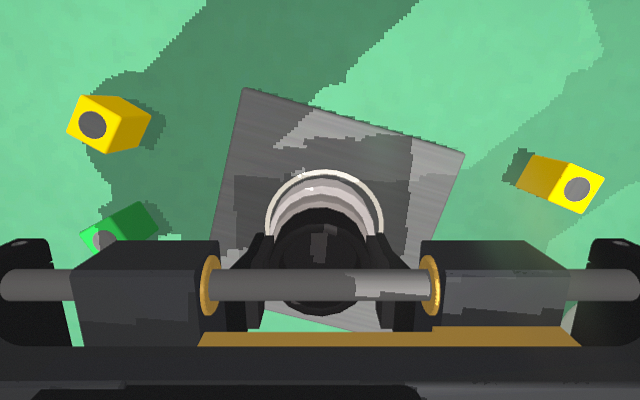

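w10 shows the cup concentric over the ring and riser, about column 322. I'll release it and go to the bush.

```bash
python3 -m pendant '[{"x":0,"y":0,"z":0,"rx":0,"ry":0,"rz":0,"claw":0.8},{"x":0,"y":0,"z":0,"rx":0,"ry":0,"rz":0,"claw":0.8},{"x":0,"y":0,"z":0,"rx":0,"ry":0,"rz":0,"claw":0.8},{"x":0,"y":0,"z":0.1,"rx":0,"ry":0,"rz":0,"claw":0.8},{"x":0,"y":0,"z":0.3,"rx":0,"ry":0,"rz":0,"claw":0.8},{"x":0.02,"y":-0.1,"z":0.5,"rx":0,"ry":0,"rz":0,"claw":0.8},{"x":0.06,"y":-0.25,"z":0.7,"rx":0,"ry":0,"rz":0,"claw":0.8},{"x":0.1,"y":-0.4,"z":0.85,"rx":0,"ry":0,"rz":0,"claw":0.8}]' && python3 -m pendant '[{"x":0.05,"y":-0.16,"z":0,"rx":0,"ry":0,"rz":0,"claw":1},{"x":0.1,"y":-0.32,"z":0,"rx":0,"ry":0,"rz":0,"claw":1},{"x":0.15,"y":-0.48,"z":0,"rx":0,"ry":0,"rz":0,"claw":1},{"x":0.2,"y":-0.64,"z":0,"rx":0,"ry":0,"rz":0,"claw":1},{"x":0.25,"y":-0.8,"z":0,"rx":0,"ry":0,"rz":0,"claw":1},{"x":0.28,"y":-0.94,"z":0,"rx":0,"ry":0,"rz":0,"claw":1},{"x":0.3,"y":-1,"z":0,"rx":0,"ry":0,"rz":0,"claw":1},{"x":0.3,"y":-1,"z":0,"rx":0,"ry":0,"rz":0,"claw":1}]' && python3 -m pendant '[{"x":0,"y":-0.1,"z":-0.1,"rx":0,"ry":0,"rz":0,"claw":1},{"x":0,"y":-0.25,"z":-0.1,"rx":0,"ry":0,"rz":0,"claw":1},{"x":0,"y":-0.36,"z":-0.1,"rx":0,"ry":0,"rz":0,"claw":1},{"x":0,"y":-0.4,"z":-0.1,"rx":0,"ry":0,"rz":0,"claw":1},{"x":0,"y":-0.4,"z":-0.1,"rx":0,"ry":0,"rz":0,"claw":1},{"x":0,"y":-0.4,"z":-0.1,"rx":0,"ry":0,"rz":0,"claw":1},{"x":0,"y":-0.4,"z":-0.1,"rx":0,"ry":0,"rz":0,"claw":1},{"x":0,"y":-0.4,"z":-0.1,"rx":0,"ry":0,"rz":0,"claw":1}]' && python3 - <<'E'
from h import *
p=capture('wrist');save(p,'w11');print(sense()['tcp_pos'])
d=near(p,'bush',.627,-.195,.02);print(d and (d['conf'],d['centre'],d['region'].sum(),fit(p,d['region'],'bush',.627,-.195)))
hsv=cv2.cvtColor(p['color'],cv2.COLOR_RGB2HSV);u,v=map(int,proj(p,(.627,-.195,.023)));print(u,v)
m=np.zeros((400,640),bool);a=np.s_[v-45:v+45,u-45:u+45];m[a]=((hsv[...,1]>110)&(hsv[...,0]<20))[a];m[240:]=0
print(m.sum(),fit(p,m,'bush',.627,-.195))
q=capture('top')
for n,z in [('riser',.02),('cup',.058)]:
    d=near(q,n,.454,.255,z+.02);print(n,d and (d['conf'],d['centre'],d['region'].sum(),fit(q,d['region'],n,.454,.255,z0=z)))
E
```

```text
time_s: 30.9
tcp_pos: [0.479, 0.1544, 0.2785]
ee_rot: [[-0.996, -0.085, 0.003], [-0.085, 0.996, 0.002], [-0.003, 0.001, -1.0]]
wrist_force: [0.8, 0.6, 0.2]
gripper_width: 0.802
gripper_force: 0.0
time_s: 31.9
tcp_pos: [0.5537, -0.0953, 0.2755]
ee_rot: [[-0.997, -0.083, -0.0], [-0.083, 0.997, 0.0], [0.0, 0.0, -1.0]]
wrist_force: [-0.5, -0.1, -0.3]
gripper_width: 1.001
gripper_force: 0.0
time_s: 32.9
tcp_pos: [0.5538, -0.1943, 0.2509]
ee_rot: [[-0.996, -0.085, 0.0], [-0.085, 0.996, 0.0], [-0.0, 0.0, -1.0]]
wrist_force: [0.2, 0.1, -0.7]
gripper_width: 1.006
gripper_force: 0.0
[ 0.5538 -0.1944  0.2509]
(0.9, [313.4, 226.9], np.int64(548), (array([ 0.6277, -0.1959]), np.float64(0.05107816711590296)))
314 229
378 (array([ 0.627 , -0.1955]), np.float64(0.1732338868561779))
riser (0.38, [255.8, 231.7], np.int64(32), (array([0.4684, 0.2242]), np.float64(0.8139476334340383)))
cup (0.54, [250.1, 238.0], np.int64(153), (array([0.4512, 0.2525]), np.float64(0.052455357142857095)))
```

View pics/w11.png

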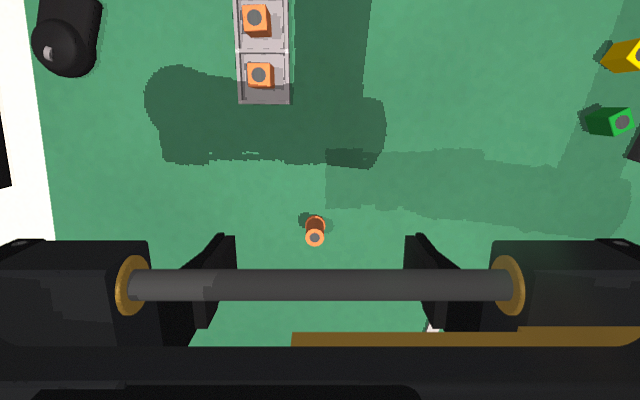

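w11 shows the bush upright at (315,230), between the fingers.

```bash
python3 - <<'E'
from h import *
p=capture('wrist');print(at(p,(315,237.5),.046))
E
python3 -m pendant '[{"x":0.1,"y":-0.005,"z":-0.1,"rx":0,"ry":0,"rz":0,"claw":0.7},{"x":0.2,"y":-0.005,"z":-0.25,"rx":0,"ry":0,"rz":0,"claw":0.7},{"x":0.295,"y":-0.005,"z":-0.4,"rx":0,"ry":0,"rz":0,"claw":0.7},{"x":0.295,"y":-0.005,"z":-0.55,"rx":0,"ry":0,"rz":0,"claw":0.7},{"x":0.295,"y":-0.005,"z":-0.65,"rx":0,"ry":0,"rz":0,"claw":0.7},{"x":0.295,"y":-0.005,"z":-0.72,"rx":0,"ry":0,"rz":0,"claw":0.7},{"x":0.295,"y":-0.005,"z":-0.72,"rx":0,"ry":0,"rz":0,"claw":0.7},{"x":0.295,"y":-0.005,"z":-0.72,"rx":0,"ry":0,"rz":0,"claw":0.7}]' && python3 -m pendant '[{"x":0,"y":0,"z":-0.1,"rx":0,"ry":0,"rz":0,"claw":0.7},{"x":0,"y":0,"z":-0.17,"rx":0,"ry":0,"rz":0,"claw":0.7},{"x":0,"y":0,"z":-0.2,"rx":0,"ry":0,"rz":0,"claw":0.7},{"x":0,"y":0,"z":-0.2,"rx":0,"ry":0,"rz":0,"claw":0.1},{"x":0,"y":0,"z":-0.2,"rx":0,"ry":0,"rz":0,"claw":0.1},{"x":0,"y":0,"z":-0.2,"rx":0,"ry":0,"rz":0,"claw":0.1},{"x":0,"y":0,"z":-0.2,"rx":0,"ry":0,"rz":0,"claw":0.1},{"x":0,"y":0,"z":-0.2,"rx":0,"ry":0,"rz":0,"claw":0.1}]'
```

```text
[ 0.6281 -0.195   0.046 ]
time_s: 34.2
tcp_pos: [0.6284, -0.1964, 0.0722]
ee_rot: [[-0.996, -0.085, 0.002], [-0.085, 0.996, -0.001], [-0.002, -0.001, -1.0]]
wrist_force: [0.1, 0.3, 0.2]
gripper_width: 0.695
gripper_force: 0.0
time_s: 35.2
tcp_pos: [0.6276, -0.196, 0.0211]
ee_rot: [[-0.996, -0.084, 0.0], [-0.084, 0.996, 0.0], [-0.0, 0.0, -1.0]]
wrist_force: [0.7, 0.4, 1.9]
gripper_width: 0.245
gripper_force: 30.0
```

```bash
python3 -m pendant '[{"x":0,"y":0,"z":0.2,"rx":0,"ry":0,"rz":0,"claw":0.1},{"x":0,"y":0.05,"z":0.4,"rx":0,"ry":0,"rz":0,"claw":0.1},{"x":-0.05,"y":0.18,"z":0.55,"rx":0,"ry":0,"rz":0,"claw":0.1},{"x":-0.1,"y":0.34,"z":0.6,"rx":0,"ry":0,"rz":0,"claw":0.1},{"x":-0.15,"y":0.5,"z":0.6,"rx":0,"ry":0,"rz":0,"claw":0.1},{"x":-0.2,"y":0.66,"z":0.6,"rx":0,"ry":0,"rz":0,"claw":0.1},{"x":-0.25,"y":0.82,"z":0.6,"rx":0,"ry":0,"rz":0,"claw":0.1},{"x":-0.3,"y":0.95,"z":0.6,"rx":0,"ry":0,"rz":0,"claw":0.1}]' && python3 -m pendant '[{"x":-0.08,"y":0.15,"z":0,"rx":0,"ry":0,"rz":0,"claw":0.1},{"x":-0.16,"y":0.3,"z":0,"rx":0,"ry":0,"rz":0,"claw":0.1},{"x":-0.24,"y":0.45,"z":0,"rx":0,"ry":0,"rz":0,"claw":0.1},{"x":-0.32,"y":0.6,"z":0,"rx":0,"ry":0,"rz":0,"claw":0.1},{"x":-0.37,"y":0.74,"z":0,"rx":0,"ry":0,"rz":0,"claw":0.1},{"x":-0.394,"y":0.83,"z":0,"rx":0,"ry":0,"rz":0,"claw":0.1},{"x":-0.394,"y":0.856,"z":0,"rx":0,"ry":0,"rz":0,"claw":0.1},{"x":-0.394,"y":0.856,"z":0,"rx":0,"ry":0,"rz":0,"claw":0.1}]' && python3 -m pendant '[{"x":0,"y":0,"z":-0.05,"rx":0,"ry":0,"rz":0,"claw":0.1},{"x":0,"y":0,"z":-0.1,"rx":0,"ry":0,"rz":0,"claw":0.1},{"x":0,"y":0,"z":-0.14,"rx":0,"ry":0,"rz":0,"claw":0.1},{"x":0,"y":0,"z":-0.16,"rx":0,"ry":0,"rz":0,"claw":0.1},{"x":0,"y":0,"z":-0.18,"rx":0,"ry":0,"rz":0,"claw":0.1},{"x":0,"y":0,"z":-0.2,"rx":0,"ry":0,"rz":0,"claw":0.1},{"x":0,"y":0,"z":-0.2,"rx":0,"ry":0,"rz":0,"claw":0.1},{"x":0,"y":0,"z":-0.2,"rx":0,"ry":0,"rz":0,"claw":0.1}]' ; python3 - <<'E'
from h import *
p=capture('wrist');save(p,'w12');print(sense()['tcp_pos'])
E
```

```text
time_s: 36.2
tcp_pos: [0.5515, 0.0428, 0.1705]
ee_rot: [[-0.996, -0.085, -0.001], [-0.085, 0.996, 0.0], [0.001, 0.0, -1.0]]
wrist_force: [0.4, -0.3, -1.2]
gripper_width: 0.243
gripper_force: 30.0
time_s: 37.2
tcp_pos: [0.4538, 0.2552, 0.1705]
ee_rot: [[-0.996, -0.085, -0.001], [-0.085, 0.996, -0.001], [0.001, -0.0, -1.0]]
wrist_force: [0.3, -0.5, -1.8]
gripper_width: 0.24
gripper_force: 30.0
time_s: 38.2
tcp_pos: [0.4541, 0.2556, 0.121]
ee_rot: [[-0.996, -0.084, 0.0], [-0.084, 0.996, 0.0], [-0.0, 0.0, -1.0]]
wrist_force: [-0.0, -0.0, -1.8]
gripper_width: 0.246
gripper_force: 30.0
[0.4541 0.2556 0.1211]
```

View pics/w12.png

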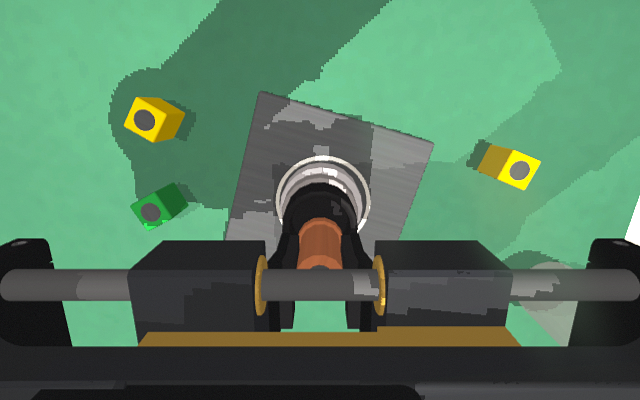

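w12 shows the bush at (321,245), centred over the cup and stack. I'll lower it slowly.

```bash
python3 -m pendant '[{"x":0,"y":0,"z":-0.03,"rx":0,"ry":0,"rz":0,"claw":0.1},{"x":0,"y":0,"z":-0.05,"rx":0,"ry":0,"rz":0,"claw":0.1},{"x":0,"y":0,"z":-0.07,"rx":0,"ry":0,"rz":0,"claw":0.1},{"x":0,"y":0,"z":-0.09,"rx":0,"ry":0,"rz":0,"claw":0.1},{"x":0,"y":0,"z":-0.11,"rx":0,"ry":0,"rz":0,"claw":0.1},{"x":0,"y":0,"z":-0.12,"rx":0,"ry":0,"rz":0,"claw":0.1},{"x":0,"y":0,"z":-0.13,"rx":0,"ry":0,"rz":0,"claw":0.1},{"x":0,"y":0,"z":-0.133,"rx":0,"ry":0,"rz":0,"claw":0.1}]'
```

```text
time_s: 39.25
tcp_pos: [0.4539, 0.2554, 0.0875]
ee_rot: [[-0.996, -0.084, -0.0], [-0.084, 0.996, -0.0], [0.0, -0.0, -1.0]]
wrist_force: [-0.4, 0.4, -1.5]
gripper_width: 0.245
gripper_force: 30.0
```

```bash
python3 -m pendant '[{"x":0,"y":0,"z":0,"rx":0,"ry":0,"rz":0,"claw":0.5},{"x":0,"y":0,"z":0,"rx":0,"ry":0,"rz":0,"claw":0.5},{"x":0,"y":0,"z":0,"rx":0,"ry":0,"rz":0,"claw":0.5},{"x":0,"y":0,"z":0,"rx":0,"ry":0,"rz":0,"claw":0.5},{"x":0,"y":0,"z":0.1,"rx":0,"ry":0,"rz":0,"claw":0.5},{"x":0,"y":0,"z":0.3,"rx":0,"ry":0,"rz":0,"claw":0.5},{"x":0,"y":0,"z":0.5,"rx":0,"ry":0,"rz":0,"claw":0.5},{"x":-0.1,"y":-0.1,"z":0.7,"rx":0,"ry":0,"rz":0,"claw":0.5}]' && python3 -m pendant '[{"x":-0.1,"y":-0.1,"z":0.15,"rx":0,"ry":0,"rz":0,"claw":0.5},{"x":-0.2,"y":-0.25,"z":0.15,"rx":0,"ry":0,"rz":0,"claw":0.5},{"x":-0.2,"y":-0.4,"z":0.15,"rx":0,"ry":0,"rz":0,"claw":0.5},{"x":-0.2,"y":-0.4,"z":0.15,"rx":0,"ry":0,"rz":0,"claw":0.5},{"x":-0.2,"y":-0.4,"z":0.15,"rx":0,"ry":0,"rz":0,"claw":0.5},{"x":-0.2,"y":-0.4,"z":0.15,"rx":0,"ry":0,"rz":0,"claw":0.5},{"x":-0.2,"y":-0.4,"z":0.15,"rx":0,"ry":0,"rz":0,"claw":0.5},{"x":-0.2,"y":-0.4,"z":0.15,"rx":0,"ry":0,"rz":0,"claw":0.5}]'; python3 - <<'E'
from h import *
p=capture('wrist');q=capture('scene')
bgr=lambda a:cv2.cvtColor(a,cv2.COLOR_RGB2BGR)
a=cv2.resize(bgr(p['color'])[120:270,330:530],None,fx=2,fy=2);b=cv2.resize(bgr(q['color'])[120:320,240:500],(400,308))
cv2.imwrite('pics/w13.png',np.r_[np.hstack([a,b[:300]])])
E
```

```text
time_s: 40.25
tcp_pos: [0.4296, 0.231, 0.264]
ee_rot: [[-0.996, -0.085, 0.001], [-0.085, 0.996, 0.0], [-0.001, -0.0, -1.0]]
wrist_force: [0.2, -0.2, 0.5]
gripper_width: 0.496
gripper_force: 0.0
time_s: 41.25
tcp_pos: [0.379, 0.1308, 0.2998]
ee_rot: [[-0.996, -0.085, -0.0], [-0.085, 0.996, -0.0], [0.001, -0.0, -1.0]]
wrist_force: [-0.4, 0.0, -0.6]
gripper_width: 0.499
gripper_force: 0.0
```

View pics/w13.png

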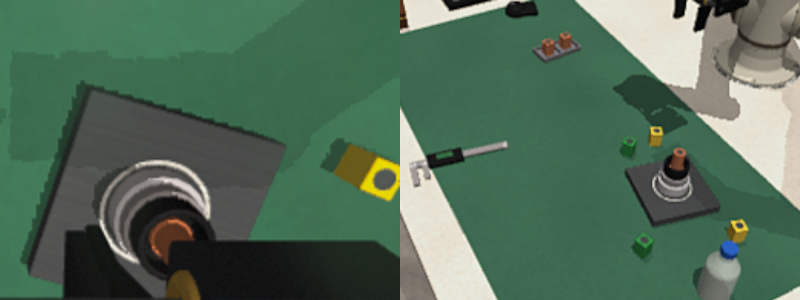

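The last view shows the stack complete: bush upright in the cup at (678,160), with the ring and riser concentric in the circle. Both copper blocks stand in the tray, and the caliper, mouse and bottle look undisturbed. I'll hand the job in.

```bash
python3 -c "
from station import *
print(finish_job())"
```

```text
the job is handed in; nothing more can be done
None
```

The job is handed in with no verdict shown: the last pictures show the square part upright in the empty tray pocket, riser, ring, cup and bush stacked on the white circle and let go, and the caliper, mouse and bottle apparently untouched, in about 41 s of the 117 s allowed.

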